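Restock the pastry case and lower its cover

ROBOT

A 6-joint arm with a two-finger parallel gripper is mounted at the origin on the work surface. World frame = base frame: x ahead of the robot, y to its left, z up, the work surface at z = 0. Lengths are in mm, angles in rad, forces in N, time in s.
With the tool pointing down it reaches from about 350 to 775 mm from the base axis. Payload 7.3 kg.
Tool frame: the origin (TCP) lies midway between the tips of the shut fingers; the grasp point (between the pads) lies 19 mm behind it; z points along the fingers, y is the line along which they close (so a half turn about z gives the same grasp; the last joint's range is limited). The gripper opens to 92 mm and grips with 3 to 60 N. Pads are 19 mm wide; open, the fingers measure 130 mm over their backs; the gripper's body (75 mm by 190 mm) begins 47 mm behind the grasp point.
Start: joints at [-1.321, 0.342, 1.524, -0, 1.275, -0.146], TCP at [202.435, -484.422, 226.741] pointing down, gripper open.
Joint ranges: [-2.53, 2.53], [-0.77, 2.02], [0.04, 2.7], [-1, 4.14], [0.28, 2.66], [-3.11, 3.11]. Speed limits (rad/s): [2.57, 2.57, 3.14, 3.14, 3.14, 3.14].

INTERFACE

Orientations are given as [roll, pitch, yaw] about the fixed x, y, z axes, in that order (R = Rz(yaw) Ry(pitch) Rx(roll)).
In Python, from plant import bot gives the robot as it stands.
- The arm moves only by the tool servo_tool, never from a script. Its argument "deltas" is a list of rows, each a list of 2 entries, a list of its own where there are three numbers: the shift along the tool's x, y, z in m, then the turn, a rotation vector about the tool's x, y, z in degrees. A call has 1 to 20 rows; each row shifts and turns the commanded pose from where the row before left it, along the tool's axes as they then stand; what a row does not reach is not made up. A row lasts 1/8 s, in which the tool goes at most 62.5 mm and 10.7 degrees, less where a joint would pass 70% of its speed; a pose out of reach is approached as far as the arm can. A call with a gripper value outside its range is refused whole. "fingers" is the opening, from 0 (shut) to 1 (fully open), set as the call begins (left out, the last holds). The fingers move at their own pace and stop on an object; the grip force is fixed at half the most. Time passes only in rows, so rows that do not move let the fingers close. It gives the time, the measured TCP pose, the force, the opening and the grip force at its end, in the units of the state.
- bot.get_obs(): the state, without advancing time (a new reading comes with each control period).
- bot.capture(name): name is "scene" or "top" or "wrist"; returns the picture (480x640x3 uint8, red, green, blue); there is no depth.
- bot.camera_model(name): a dict with "mtx" (3x3 intrinsics, pixels), "xyz" and "rotation" of the camera in the world. Camera axes: x right, y down, z forward; pixel columns grow to the right and rows downward; lengths in mm; the calibration is good to about 2 mm. A picture is of the moment at which its call begins: read the wrist's pose just before it. camera_model takes no time and is no camera call; for the wrist camera it gives the pose at the moment of the call.
- bot.close_job(): hands the job in; it is judged then, once.
The state is a dict: "time": time; "joint_positions": joint angles; "dq": joint speeds; "tau": joint torques, N m; "tool_pos": TCP position; "tcp_rot": TCP orientation; "contact_force": force on the tool from outside, world axes, zero at the start; "moment": the same for the moment, N m; "grip_width": finger opening in mm; "finger_force": force on a finger pad.
Only numpy, scipy, OpenCV 4.12 (cv2) and the standard library are available. Lean on these libraries where they do the work, as an engineer would, in place of code of your own. Each camera call takes 0.05 s, during which the arm holds its last target. There are 200 camera calls.

TASK

Lay the two loose shortbread bars from the baking sheet crosswise on top of the two bars already lying in the pastry case, side by side with a clear gap, one towards each end of the lower bars, so that the four make a square hash shape two layers high. Then take the case's hinged cover by its bar handle, lower it gently until it lies fully shut (do not let it fall), and let go. Leave the lower bars and everything else where they are.

Things in the scene. Friction and masses are not known exactly. Their poses are not given: they have to be found in the camera images.
- case: Pastry case: open-topped steel tray, 190 (x) x 210 (y) x 70 mm high, walls 5 mm, inner floor 12 mm above its underside. Origin: centre of the underside; its -x side is the front, the cover is hinged along the top of its +x (rear) wall. Fixed; stands upright, left or right of the robot's centre line.
- lid (a joint): Hinged cover of the case, a 190 x 210 x 8 mm steel frame with a clear panel, 0.3 kg. 0 = shut flat on the rim (its stop), grows as it opens, 1.8 = leaning back on its open stop. The hinge holds it by friction above about 1.2 rad; below that it falls shut unless held. It starts open, at 1.5 to 1.7.
- lid_handle (a point): Middle of the cover's handle: round black bar, 12 mm diameter, 140 mm long, parallel to the hinge, 238 mm from the hinge axis in the cover's mid-plane, on two 8 mm arms 65 mm either side of the middle; 42 mm clear between bar and cover edge. Axes turn with the cover: y along the bar, -x away from the hinge. Shut, the bar is in front of the case 74 mm above the table; upright, 312 mm.
- lid_hinge (a point): Point on the hinge axis in the middle of the rear rim, 74 mm above the case's underside. Axes turn with the cover: y along the hinge axis.
- bar_a: Shortbread bar, 120 (x) x 24 (y) x 18 mm (z), 45 g, lying on the baking sheet. Origin: centre of its underside. bar_a and bar_b are alike and may take either place.
- bar_b: The other loose shortbread bar, same as bar_a.
- lower_a: Shortbread bar, 120 (x) x 24 (y) x 18 mm, lying loose on the floor inside the case, nearer the front, long axis (x) about parallel to the hinge. Origin: centre of its underside. lower_b lies on its +y side (towards the hinge), axes about 60 mm apart.
- lower_b: The second shortbread bar lying in the case, same size, parallel to lower_a.
- sheet: Aluminium baking sheet, 280 (x) x 260 (y) mm, floor 3 mm thick, rim 12 mm high. Origin: centre of the underside. Fixed. Stands on the other side of the robot's centre line from the case. The loose bars and the scone lie in three rows about 84 mm apart in y on it.
- scone: Bystander: round scone, 56 mm diameter, 38 mm high, on the baking sheet in the third row. Origin: centre of the underside.
- brownie: Bystander: dark 42 x 42 x 26 mm brownie near the sheet's far edge. Origin: centre of the underside.
- cup: Bystander: white espresso cup, 72 mm diameter, 60 mm high, between sheet and case near the robot. Origin: centre of the underside.
- jug: Bystander: steel jug with a handle, 90 mm diameter, 110 mm high, behind. Origin: centre of the underside.
- tamper: Bystander: dark steel tamper, 58 mm diameter, 98 mm high, behind. Origin: centre of the underside.
- puck: Bystander: black distributor puck, 62 mm diameter, 42 mm high, behind. Origin: centre of the underside.
There are look-alikes about, which are no part of the job. What is shaped like the lower_a but black or blue is not meant.

How it is judged (in metres and radians):
On the way:
1. with the cover still up, both loose bars lie crosswise on the two lower bars, one towards each end, and are released (((x of bar_a in the frame of lower_a between 0.018 and 0.046 m and y of bar_a in the frame of lower_a between 0.014 and 0.046 m and z of bar_a in the frame of lower_a between 0.014 and 0.022 m and angle between the x axis of each of bar_a, bar_b and the y axis of lower_a, either way round below 0.2 rad and angle between each of bar_a, bar_b's own z axis and vertical below 0.08 rad and x of bar_b in the frame of lower_a between -0.046 and -0.018 m and y of bar_b in the frame of lower_a between 0.014 and 0.046 m and z of bar_b in the frame of lower_a between 0.014 and 0.022 m) or (x of bar_a in the frame of lower_a between -0.046 and -0.018 m and y of bar_a in the frame of lower_a between 0.014 and 0.046 m and z of bar_a in the frame of lower_a between 0.014 and 0.022 m and angle between the x axis of each of bar_a, bar_b and the y axis of lower_a, either way round below 0.2 rad and angle between each of bar_a, bar_b's own z axis and vertical below 0.08 rad and x of bar_b in the frame of lower_a between 0.018 and 0.046 m and y of bar_b in the frame of lower_a between 0.014 and 0.046 m and z of bar_b in the frame of lower_a between 0.014 and 0.022 m)) and distance of each of lower_a, lower_b from where it was at the start of the episode below 0.015 m and angle between the x axis of lower_a and the x axis of lower_b, either way round below 0.2 rad and contact force between the fingers and bar_a below 0.1 N and contact force between the fingers and bar_b below 0.1 N and value of joint lid above 0.7 rad), for 0.2 s.
At the end, for the whole second after the job is handed in: Cover shut (below 0.03 rad). Both loose bars flat on the two lower ones, square to them within 0.2 rad, one 18 to 46 mm to each side of lower_a's middle, centred between the lower bars within 16 mm; lower bars moved under 15 mm, parallel within 0.2 rad; all four released and at rest (((x of bar_a in the frame of lower_a between 0.018 and 0.046 m and y of bar_a in the frame of lower_a between 0.014 and 0.046 m and z of bar_a in the frame of lower_a between 0.014 and 0.022 m and angle between the x axis of each of bar_a, bar_b and the y axis of lower_a, either way round below 0.2 rad and angle between each of bar_a, bar_b's own z axis and vertical below 0.08 rad and x of bar_b in the frame of lower_a between -0.046 and -0.018 m and y of bar_b in the frame of lower_a between 0.014 and 0.046 m and z of bar_b in the frame of lower_a between 0.014 and 0.022 m) or (x of bar_a in the frame of lower_a between -0.046 and -0.018 m and y of bar_a in the frame of lower_a between 0.014 and 0.046 m and z of bar_a in the frame of lower_a between 0.014 and 0.022 m and angle between the x axis of each of bar_a, bar_b and the y axis of lower_a, either way round below 0.2 rad and angle between each of bar_a, bar_b's own z axis and vertical below 0.08 rad and x of bar_b in the frame of lower_a between 0.018 and 0.046 m and y of bar_b in the frame of lower_a between 0.014 and 0.046 m and z of bar_b in the frame of lower_a between 0.014 and 0.022 m)) and distance of each of lower_a, lower_b from where it was at the start of the episode below 0.015 m and angle between the x axis of lower_a and the x axis of lower_b, either way round below 0.2 rad and contact force between the fingers and bar_a below 0.1 N and contact force between the fingers and bar_b below 0.1 N and value of joint lid below 0.03 rad and linear speed of each of bar_a, bar_b, lower_a, lower_b below 0.02 m/s); the robot touches nothing.
It fails at once if the cover falls or is slammed (closing faster than 1.5 rad/s) (velocity of joint lid below -1.5 rad/s).
It fails at once if a bystander is displaced by more than 30 mm or knocked over (distance of any of scone, brownie, cup, jug, tamper, puck from where it was at the start of the episode above 0.03 m or angle between any of scone, brownie, cup, jug, tamper, puck's own z axis and vertical above 0.5 rad).
It also fails if it takes over 72 s, if anything falls off the work surface, if the arm or the gripper's body presses on something with over 40 N, if the wrist force passes 120 N, or if a joint passes its speed limit or range.

## Working session

There is one attempt and no reset: what is moved stays moved. The work goes in short steps, Python scripts to look and compute and a tool call to move; the robot and the scene stay as the last step left them, time stands still between calls to the robot, and variables do not carry over. Pictures are saved under pics/ and viewed, at most 10 in all, crops included, and the job is handed in when it is done.

Besides the shell and the picture viewer there is one more tool, called in YAML: its name, and indented under it one key for each argument. servo_tool: Moves the arm, as the interface text tells. Its arguments: {"type":"object","properties":{"deltas":{"type":"array"},"fingers":{"type":"number"}},"required":["deltas"]}

```bash
ls; mkdir -p pics
python3 - <<'E'
from plant import bot
import cv2,numpy as np
o=bot.get_obs();print(o['time'],o['tool_pos'],o['tcp_rot'],o['grip_width'])
for n in('scene','top'):
    cv2.imwrite(f'pics/{n}0.png',bot.capture(n)[:,:,::-1]);m=bot.camera_model(n);print(n,m)
E
```

```text
pics
0.0 [ 202.31303526 -483.98903673  226.04232532] [-3.14003151e+00 -2.08347933e-04  3.95794057e-01] 91.75330154845527
scene {'mtx': array([[512.08685415,   0.        , 317.21483393],
       [  0.        , 512.08685415, 235.78875952],
       [  0.        ,   0.        ,   1.        ]]), 'xyz': array([1114.85270169,  505.00032731,  844.39000243]), 'rotation': array([-2.39487532, -0.00840854,  2.28802906])}
top {'mtx': array([[532.05592195,   0.        , 317.03586384],
       [  0.        , 532.05592195, 234.57770493],
       [  0.        ,   0.        ,   1.        ]]), 'xyz': array([ 365.9091679 ,   48.22759302, 1240.10854917]), 'rotation': array([-2.95329604,  0.01368109, -1.57832881])}
```

View pics/top0.png

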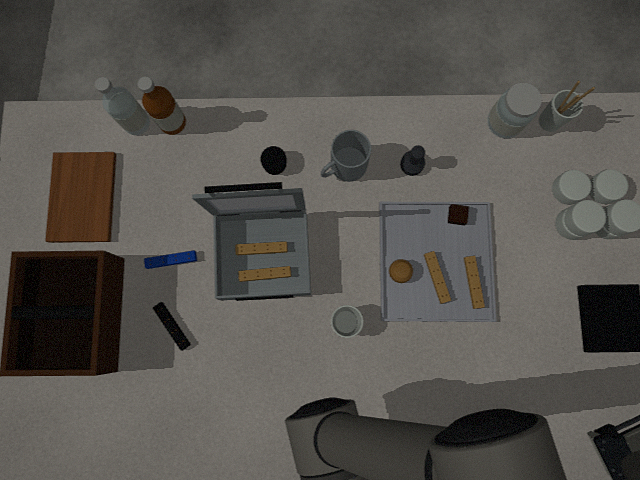

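View pics/scene0.png

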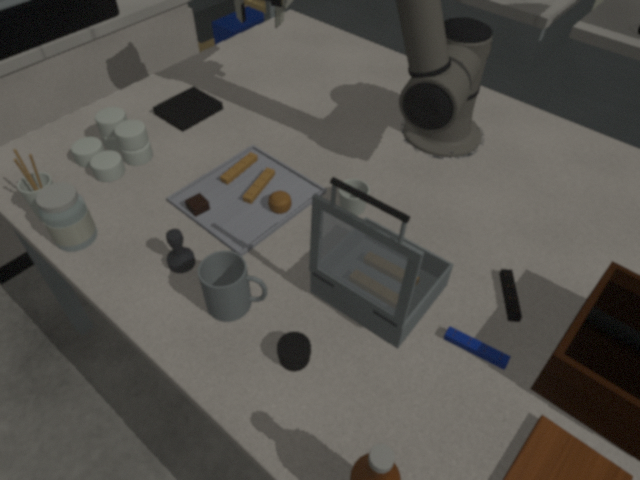

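Top view: the case is on the left, with lower bars at about (262,248) and (265,273). The loose bars on the sheet are at (438,277) and (474,281), the scone at (401,271) and the brownie at (458,214). The handle bar is at (244,187). Candidates for "bar": four tan bars, one blue (170,259) and one black (171,326). Only the tan ones fit; the crop will confirm this.

```bash
cat > h.py <<'E'
import cv2,numpy as np
from scipy.spatial.transform import Rotation as R
from plant import bot
def model(n):
    m=bot.camera_model(n);return m['mtx'],np.array(m['xyz']),R.from_euler('xyz',m['rotation']).as_matrix()
def ray(m,p):
    d=m[2]@np.linalg.solve(m[0],[p[0],p[1],1.]);return m[1],d/np.linalg.norm(d)
def onz(m,p,z):
    c,d=ray(m,p);return c+d*(z-c[2])/d[2]
def proj(m,X):
    q=m[0]@m[2].T@(np.array(X)-m[1]);return q[:2]/q[2]
def tri(m1,p1,m2,p2):
    (a,d),(b,e)=ray(m1,p1),ray(m2,p2)
    s=np.linalg.lstsq(np.c_[d,-e],b-a,rcond=None)[0];P,Q=a+d*s[0],b+e*s[1]
    return (P+Q)/2,np.linalg.norm(P-Q)
def tan(im,lo=(8,70,60),hi=(25,255,255),amin=80):
    hsv=cv2.cvtColor(im,cv2.COLOR_RGB2HSV);k=cv2.inRange(hsv,lo,hi)
    k=cv2.morphologyEx(k,cv2.MORPH_CLOSE,np.ones((3,3)))
    return [c for c in cv2.findContours(k,cv2.RETR_EXTERNAL,cv2.CHAIN_APPROX_NONE)[0] if cv2.contourArea(c)>amin]
def rect(m,c,z):
    "rectangle of a contour mapped on plane z: centre, sizes, long-axis angle"
    P=np.array([onz(m,p,z)[:2] for p in c[:,0].astype(float)],np.float32)
    b=cv2.boxPoints(cv2.minAreaRect(P));e,f=b[1]-b[0],b[2]-b[1]
    L=e if np.hypot(*e)>np.hypot(*f) else f
    return b.mean(0).round(1),sorted([np.hypot(*e).round(1),np.hypot(*f).round(1)]),(np.degrees(np.arctan2(L[1],L[0]))%180).round(1)
E
python3 - <<'E'
from h import *
im={n:cv2.imread(f'pics/{n}0.png')[:,:,::-1].copy() for n in('top','scene')}
M={n:model(n) for n in im}
for n in im:
    for c in tan(im[n],amin=120):
        r=cv2.minAreaRect(c);z=21
        print(n,np.round(r[0]),np.round(r[1]),cv2.contourArea(c),*rect(M[n],c,z))
T=im['top'][160:350,140:500];cv2.imwrite('pics/crop.png',cv2.resize(T,None,fx=2.2,fy=2.2,interpolation=3)[:,:,::-1])
E
```

```text
top [264. 273.] [11. 53.] 486.0 [509.1 186.1] [np.float32(25.1), np.float32(121.1)] 95.7
top [400. 270.] [22. 23.] 392.0 [ 512.8 -127. ] [np.float32(50.6), np.float32(52.4)] 103.6
top [474. 282.] [53. 12.] 569.0 [ 485.5 -294.1] [np.float32(27.5), np.float32(119.0)] 6.9
top [437. 277.] [53. 12.] 550.5 [ 497.4 -210.8] [np.float32(26.9), np.float32(119.6)] 16.2
top [261. 248.] [11. 51.] 483.0 [568.2 194.7] [np.float32(26.0), np.float32(119.4)] 92.7
top [ 79. 197.] [62. 94.] 5340.5 [697.3 628. ] [np.float32(148.1), np.float32(221.7)] 179.9
top [150. 103.] [23. 14.] 187.0 [931.6 472. ] [np.float32(33.9), np.float32(62.4)] 31.5
top [573.  94.] [16. 41.] 196.5 [ 941.2 -563.8] [np.float32(40.1), np.float32(105.8)] 126.3
scene [386. 472.] [29. 15.] 203.0 [839.1 411.9] [np.float32(22.0), np.float32(44.4)] 131.2
scene [568. 448.] [ 63. 129.] 4313.5 [626.1 596.5] [np.float32(98.9), np.float32(199.7)] 131.2
scene [280. 202.] [21. 21.] 366.0 [ 511.8 -128.8] [np.float32(49.4), np.float32(71.6)] 43.2
scene [258. 185.] [11. 42.] 416.0 [ 502.3 -207.5] [np.float32(31.6), np.float32(129.3)] 16.3
scene [239. 168.] [11. 43.] 405.0 [ 489.3 -289.9] [np.float32(35.1), np.float32(127.6)] 6.9
scene [ 24. 170.] [45.  6.] 167.0 [ 848.9 -682. ] [np.float32(14.8), np.float32(185.5)] 78.4
scene [254.   6.] [11. 21.] 138.5 [-193.7 -939.6] [np.float32(79.7), np.float32(100.2)] 45.1
```

View pics/crop.png

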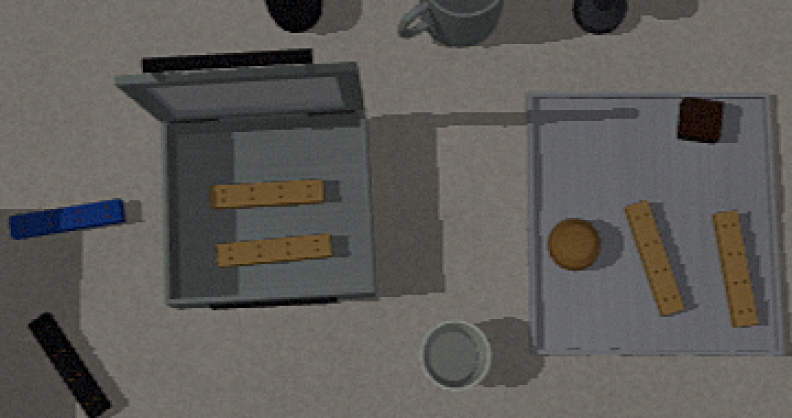

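The crop confirms it: four tan bars with dots, two in the case and two on the sheet. The blue and black ones are decoys. Next I triangulate the loose bars from the two views.

```bash
cat >> h.py <<'E'
def need(xyz,yaw):
    "tool-frame shift (m) and turn (deg) to a downward pose"
    o=bot.get_obs();A=R.from_euler('xyz',o['tcp_rot']);B=R.from_euler('xyz',[np.pi,0,np.radians(yaw)])
    print('t',o['time'],'at',o['tool_pos'].round(1),'yaw',np.degrees(o['tcp_rot']).round(1),'shift m',(A.inv().apply(np.array(xyz)-o['tool_pos'])/1000).round(4),'turn',np.degrees((A.inv()*B).as_rotvec()).round(1))
E
python3 - <<'E'
from h import *
im={n:cv2.imread(f'pics/{n}0.png')[:,:,::-1].copy() for n in('top','scene')}
M={n:model(n) for n in im}
def cen(n,near):
    c=min(tan(im[n],amin=120),key=lambda c:np.linalg.norm(np.array(cv2.minAreaRect(c)[0])-near))
    m=cv2.moments(c);return m['m10']/m['m00'],m['m01']/m['m00']
for a,b in (((474,282),(239,168)),((437,277),(258,185)),((400,270),(280,202))):
    print(tri(M['top'],cen('top',a),M['scene'],cen('scene',b)))
# dark handle
for n,box in(('top',(180,195,195,300)),('scene',(170,225,320,415))):
    g=cv2.cvtColor(im[n],cv2.COLOR_RGB2HSV)[:,:,2];k=np.zeros_like(g);r0,r1,c0,c1=box
    k[r0:r1,c0:c1]=(g[r0:r1,c0:c1]<45)*255
    c=max(cv2.findContours(k,0,1)[0],key=cv2.contourArea);print(n,cv2.minAreaRect(c),cv2.boxPoints(cv2.minAreaRect(c)).round())
A=R.from_euler('xyz',bot.get_obs()['tcp_rot']);w=model('wrist');o=bot.get_obs()['tool_pos']
print('wrist cam in tool',A.inv().apply(w[1]-o).round(1),'axes\n',(A.inv().as_matrix()@w[2]).round(2),w[0][0])
need([490,-285,170],7)
E
```

```text
(array([ 485.78219462, -297.1034368 ,   12.42852861]), np.float64(0.9921971122598388))
(array([ 497.95685825, -213.39027771,   12.31533356]), np.float64(1.3978946136206596))
(array([ 512.35697038, -127.62200001,   21.09506433]), np.float64(0.0850870270135924))
top ((243.00657653808594, 187.10960388183594), (6.328618049621582, 76.46248626708984), 86.56636810302734) [[205. 186.]
 [281. 182.]
 [281. 188.]
 [205. 193.]]
scene ((369.4197692871094, 199.65382385253906), (85.45907592773438, 6.7843017578125), 27.552810668945312) [[330. 183.]
 [333. 177.]
 [409. 216.]
 [406. 222.]]
wrist cam in tool [  78.8    0.7 -157.9] axes
 [[ 0.   -0.96 -0.29]
 [ 1.    0.    0.  ]
 [-0.   -0.29  0.96]] [409.99443042   0.         316.82026837]
t 0.1 at [ 202.3 -484.   226.1] yaw [-179.9   -0.    22.7] shift m [ 0.3422 -0.0727  0.0563] turn [-0.1  0.  15.7]
```

servo_tool:
  deltas:
    - [[0.056,-0.018,0.009],[0,0,0]]
    - [[0.056,-0.018,0.009],[0,0,0]]
    - [[0.056,-0.018,0.009],[0,0,0]]
    - [[0.056,-0.018,0.009],[0,0,0]]
    - [[0.056,-0.018,0.009],[0,0,0]]
    - [[0.056,-0.018,0.009],[0,0,0]]
    - [[0,0,0],[0,0,8]]
    - [[0,0,0],[0,0,7.7]]
    - [[0,0,0],[0,0,0]]
  fingers: 0.5

```text
time: 1.23
tool_pos: [470.7, -254.9, 172.3]
tcp_rot: [-3.141, 0.001, 0.123]
contact_force: [1.0, -0.1, 0.3]
grip_width: 46.0
finger_force: 0.0
```

Run:
```python
from h import *
need([490,-297,60],7)
m=model('wrist');i=bot.capture('wrist');cv2.imwrite('pics/w1.png',i[:,:,::-1])
for c in tan(i,amin=400): print(np.round(cv2.minAreaRect(c)[0]),*rect(m,c,21))
```

```text
t 1.225 at [ 470.7 -254.9  172.3] yaw [-180.     0.     7.1] shift m [0.014  0.0442 0.1123] turn [-0.   0.   0.1]
[387. 420.] [ 297.3 -341.6] [np.float32(18.5), np.float32(386.8)] 97.1
[433. 361.] [ 361.6 -370.1] [np.float32(17.9), np.float32(71.6)] 15.0
[201. 362.] [ 336.6 -171.4] [np.float32(17.7), np.float32(71.6)] 179.3
[372. 207.] [ 486.4 -295.4] [np.float32(25.1), np.float32(118.5)] 7.0
[152. 148.] [ 512.3 -128.3] [np.float32(53.7), np.float32(60.1)] 111.4
[266. 178.] [ 498.7 -213.3] [np.float32(25.2), np.float32(119.0)] 16.2
```

View pics/w1.png

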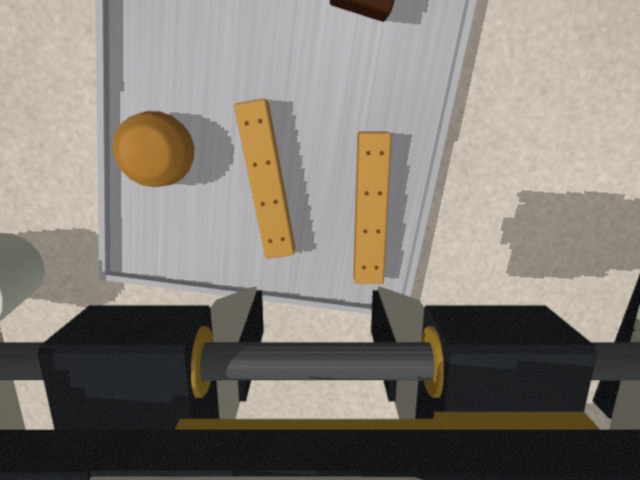

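Wrist view: loose bars at (372,207) and (266,178) and the scone at (152,148). Their positions agree with the two-view ones to within 2 mm, and their tops match z≈21. I'll grasp the right-hand bar first.

servo_tool:
  deltas:
    - [[0.0106,0.042,0.01],[0,0,0]]
    - [[0,0,0.05],[0,0,0]]
    - [[0,0,0.05],[0,0,0]]
    - [[0,0,0.03],[0,0,0]]
    - [[0,0,0.016],[0,0,0]]
    - [[0,0,0.01],[0,0,0]]
    - [[0,0,0],[0,0,0]]

```text
time: 2.15
tool_pos: [486.6, -295.8, 6.9]
tcp_rot: [3.141, -0.0, 0.122]
contact_force: [-0.1, -0.8, 0.5]
grip_width: 46.0
finger_force: 0.0
```

servo_tool:
  deltas:
    - [[0,0,0],[0,0,0]]
    - [[0,0,0],[0,0,0]]
    - [[0,0,0],[0,0,0]]
    - [[0,0,0],[0,0,0]]
  fingers: 0

```text
time: 2.65
tool_pos: [486.8, -295.9, 7.4]
tcp_rot: [3.141, -0.001, 0.122]
contact_force: [-0.8, 1.4, 5.9]
grip_width: 23.6
finger_force: 30.0
```

servo_tool:
  deltas:
    - [[0,0,-0.03],[0,0,0]]
    - [[0,0,-0.06],[0,0,0]]
    - [[0,0,-0.06],[0,0,0]]
    - [[0.005,-0.048,0],[0,0,0]]
    - [[0.005,-0.048,0],[0,0,0]]
    - [[0.005,-0.048,0],[0,0,0]]
    - [[0.005,-0.048,0],[0,0,0]]
    - [[0.005,-0.048,0],[0,0,0]]
    - [[0.005,-0.048,0],[0,0,0]]
    - [[0.005,-0.048,0],[0,0,0]]
    - [[0.005,-0.048,0],[0,0,0]]
    - [[0,0,0],[0,0,0]]
    - [[0,0,0],[0,0,0]]

```text
time: 4.28
tool_pos: [479.4, 90.1, 156.6]
tcp_rot: [3.141, 0.0, 0.122]
contact_force: [0.2, 0.4, -1.3]
grip_width: 23.9
finger_force: 30.0
```

Run:
```python
from h import *
need([540,190,120],5)
m=model('wrist');i=bot.capture('wrist');cv2.imwrite('pics/w2.png',i[:,:,::-1])
for c in tan(i,amin=400): print(np.round(cv2.minAreaRect(c)[0]),*rect(m,c,30))
```

```text
t 4.275 at [479.4  90.1 156.6] yaw [180.   0.   7.] shift m [ 0.0724 -0.0918  0.0365] turn [0. 0. 2.]
[328. 404.] [335.3  62. ] [np.float32(47.8), np.float32(355.7)] 97.0
[381. 361.] [380.1  25.7] [np.float32(11.2), np.float32(65.1)] 11.8
[253. 362.] [367.6 127. ] [np.float32(10.7), np.float32(64.9)] 3.6
[604. 221.] [ 511.2 -113.7] [np.float32(48.9), np.float32(58.3)] 19.8
[316. 257.] [457.6  86.7] [np.float32(47.0), np.float32(132.1)] 7.2
[185. 175.] [509.8 184.3] [np.float32(25.2), np.float32(120.2)] 94.9
[175.  83.] [568.5 192.2] [np.float32(24.1), np.float32(120.8)] 92.9
```

View pics/w2.png

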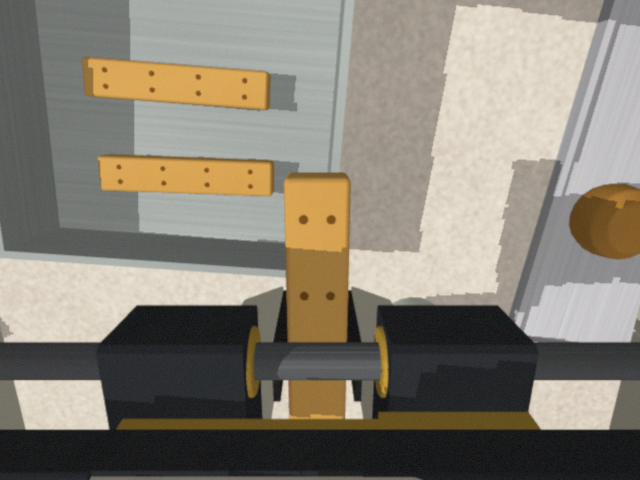

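The wrist view shows lower_a at (185,175), lower_b at (175,83) and the held bar square in the fingers. Next I triangulate the lower bars' height and the handle. I also check whether the camera, 79 mm ahead of the tool, would clear the cover.

Run:
```python
from h import *
T,S,W=model('top'),model('scene'),model('wrist')
it=cv2.imread('pics/top0.png')[:,:,::-1].copy();iw=cv2.imread('pics/w2.png')[:,:,::-1].copy()
pick=lambda i,p:cv2.minAreaRect(min(tan(i),key=lambda c:np.linalg.norm(np.array(cv2.minAreaRect(c)[0])-p)))[0]
for a,b in(((264,273),(185,175)),((261,248),(175,83))): print('lower',tri(T,pick(it,a),W,pick(iw,b)))
P=tri(T,(205,189.5),S,(407.5,219));Q=tri(T,(281,185),S,(331.5,180));print('handle',P,Q,np.linalg.norm(P[0]-Q[0]))
# case rim corners (front) from crop px -> z 70
for p in((168,303),(374,297),(168,122),(367,117)): print(p,onz(T,(140+p[0]/2.2,160+p[1]/2.2),70).round())
print(bot.get_obs()['joint_positions'].round(2))
```

```text
lower (array([508.91978802, 186.06293761,  23.86209549]), np.float64(0.6119942475100225))
lower (array([568.69974824, 194.98576528,  21.07020459]), np.float64(1.1970310743534969))
handle (array([627.94835094, 261.65808358, 312.35143229]), np.float64(0.1725008520286532)) (array([635.23596857, 123.4787205 , 312.26677485]), np.float64(1.5258048546992613)) 138.37143100488993
(168, 303) [450. 285.  70.]
(374, 297) [454.  79.  70.]
(168, 122) [635. 290.  70.]
(367, 117) [638.  85.  70.]
[ 0.03  0.35  1.73 -0.    1.07  1.48]
```

The lower bars and handle come out at sensible positions: handle at z 312, 138 mm long, so the cover is about upright. The camera would come within about 13 mm of the cover, so I turn the tool half round first.

servo_tool:
  deltas:
    - [[0,0,0],[0,0,-10.4]]
    - [[0,0,0],[0,0,-10.4]]
    - [[0,0,0],[0,0,-10.4]]
    - [[0,0,0],[0,0,-10.4]]
    - [[0,0,0],[0,0,-10.4]]
    - [[0,0,0],[0,0,-10.4]]
    - [[0,0,0],[0,0,-10.4]]
    - [[0,0,0],[0,0,-10.4]]
    - [[0,0,0],[0,0,-10.4]]
    - [[0,0,0],[0,0,-10.4]]
    - [[0,0,0],[0,0,-10.4]]
    - [[0,0,0],[0,0,-10.4]]
    - [[0,0,0],[0,0,-10.4]]
    - [[0,0,0],[0,0,-10.4]]
    - [[0,0,0],[0,0,-10.4]]
    - [[0,0,0],[0,0,-10.4]]
    - [[0,0,0],[0,0,-10.4]]
    - [[0,0,0],[0,0,0]]

```text
time: 6.58
tool_pos: [479.6, 89.1, 156.7]
tcp_rot: [-3.141, -0.0, -3.079]
contact_force: [0.8, 1.1, 0.5]
grip_width: 23.5
finger_force: 30.0
```

servo_tool:
  deltas:
    - [[-0.022,0.0417,0],[0,0,0]]
    - [[-0.022,0.0417,0],[0,0,0]]
    - [[-0.0224,0.0415,0],[0,0,0]]
    - [[0,0,0.03],[0,0,0]]
    - [[0,0,0.03],[0,0,0]]
    - [[0,0,0],[0,0,0]]

```text
time: 7.32
tool_pos: [536.2, 218.3, 94.5]
tcp_rot: [-3.14, -0.005, -3.08]
contact_force: [0.2, -0.0, 0.2]
grip_width: 23.7
finger_force: 30.0
```

Run:
```python
from h import *
need([536.9,219.3,34.5],184)
```

```text
t 7.325 at [536.2 218.3  94.5] yaw [-179.9   -0.3 -176.5] shift m [-0.0011  0.001   0.06  ] turn [-0.1 -0.3 -0.5]
```

servo_tool:
  deltas:
    - [[-0.001,0.001,0.03],[0,0,-0.5]]
    - [[0,0,0.015],[0,0,0]]
    - [[0,0,0.008],[0,0,0]]
    - [[0,0,0.004],[0,0,0]]
    - [[0,0,0.002],[0,0,0]]
    - [[0,0,0],[0,0,0]]
    - [[0,0,0],[0,0,0]]

```text
time: 8.2
tool_pos: [538.7, 220.5, 38.1]
tcp_rot: [3.142, 0.001, -3.067]
contact_force: [-0.0, -0.3, -0.6]
grip_width: 23.5
finger_force: 30.0
```

servo_tool:
  deltas:
    - [[0,0,0.0015],[0,0,0]]
    - [[0,0,0.0015],[0,0,0]]
    - [[0,0,0],[0,0,0]]

```text
time: 8.57
tool_pos: [538.4, 220.4, 34.6]
tcp_rot: [-3.141, -0.0, -3.067]
contact_force: [0.1, -0.2, -0.1]
grip_width: 24.1
finger_force: 30.0
```

servo_tool:
  deltas:
    - [[0,0,0.001],[0,0,0]]
    - [[0,0,0],[0,0,0]]

```text
time: 8.82
tool_pos: [538.5, 220.4, 34.4]
tcp_rot: [-3.142, 0.0, -3.067]
contact_force: [-1.9, -0.8, 6.1]
grip_width: 23.9
finger_force: 30.0
```

Contact, 6 N. Release and go up.

servo_tool:
  deltas:
    - [[0,0,0],[0,0,0]]
    - [[0,0,0],[0,0,0]]
    - [[0,0,0],[0,0,0]]
    - [[0,0,-0.02],[0,0,0]]
    - [[0,0,-0.05],[0,0,0]]
    - [[0,0,-0.05],[0,0,0]]
    - [[0,0,0],[0,0,0]]
  fingers: 0.5

```text
time: 9.7
tool_pos: [540.8, 221.1, 158.0]
tcp_rot: [3.14, 0.009, -3.067]
contact_force: [-0.4, 0.5, 0.4]
grip_width: 46.0
finger_force: 0.0
```

Run:
```python
from h import *
need([498.5,-213.3,155],196.2)
m=model('top');i=bot.capture('top');cv2.imwrite('pics/t2.png',i[:,:,::-1])
for c in tan(i,amin=100): print(np.round(cv2.minAreaRect(c)[0]),cv2.contourArea(c),*rect(m,c,48))
m=model('wrist');i=bot.capture('wrist');cv2.imwrite('pics/w3.png',i[:,:,::-1])
for c in tan(i,amin=400): print('w',np.round(cv2.minAreaRect(c)[0]),*rect(m,c,48),*rect(m,c,30))
```

```text
t 9.7 at [540.8 221.1 158. ] yaw [ 179.9    0.5 -175.7] shift m [ 0.0747 -0.4301  0.0017] turn [  0.    0.5 -11.9]
[275. 272.] 288.0 [507.3 157.7] [np.float32(25.0), np.float32(68.1)] 94.9
[401. 271.] 377.5 [ 508.  -125.2] [np.float32(50.1), np.float32(51.7)] 133.3
[437. 277.] 538.5 [ 494.3 -204.9] [np.float32(26.0), np.float32(116.7)] 16.5
[ 80. 197.] 5353.5 [690.  611.8] [np.float32(151.0), np.float32(216.7)] 0.0
[152. 105.] 281.5 [914.3 457.9] [np.float32(47.8), np.float32(68.5)] 57.6
[572.  95.] 198.0 [ 926.6 -548.2] [np.float32(38.7), np.float32(109.1)] 126.3
w [387. 420.] [683.2 286.6] [np.float32(16.9), np.float32(332.5)] 94.3 [698.1 291.5] [np.float32(18.0), np.float32(355.0)] 94.3
w [433. 361.] [629.6 313.7] [np.float32(15.3), np.float32(61.6)] 12.1 [640.9 320.4] [np.float32(16.4), np.float32(65.8)] 12.1
w [201. 361.] [642.6 142. ] [np.float32(15.8), np.float32(61.7)] 176.5 [654.8 137. ] [np.float32(16.9), np.float32(65.9)] 176.5
w [271. 235.] [544.5 192.8] [np.float32(112.3), np.float32(120.7)] 7.7 [550.1 191.3] [np.float32(120.0), np.float32(128.9)] 7.7
```

View pics/w3.png

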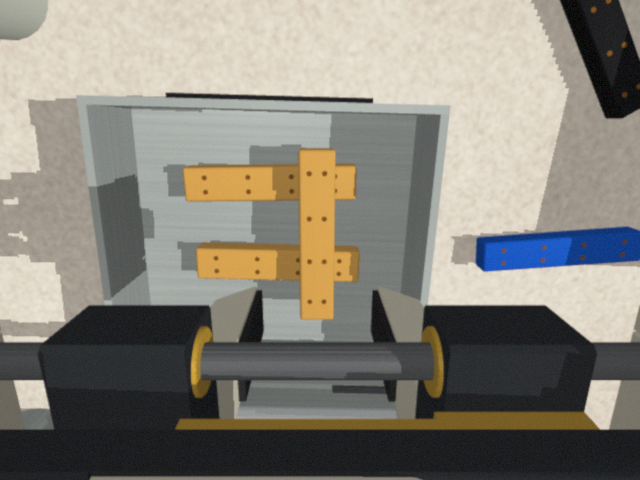

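The picture shows the first bar lying across both lower bars at (317,234), about 48 px from lower_a's middle (270,182). Now the second bar.

servo_tool:
  deltas:
    - [[0.0093,-0.0537,0],[0,0,0]]
    - [[0.0093,-0.0537,0],[0,0,0]]
    - [[0.0093,-0.0537,0],[0,0,0]]
    - [[0.0093,-0.0537,0],[0,0,0]]
    - [[0.0093,-0.0537,0],[0,0,0]]
    - [[0.0093,-0.0537,0],[0,0,0]]
    - [[0.0093,-0.0537,0],[0,0,0]]
    - [[0.0095,-0.054,0],[0,0,0]]
    - [[0,0,0.03],[0,0,-6]]
    - [[0,0,0.03],[0,0,-6]]
    - [[0,0,0],[0,0,0]]
    - [[0,0,0],[0,0,0]]

```text
time: 11.3
tool_pos: [496.3, -213.7, 93.8]
tcp_rot: [3.141, -0.0, -2.859]
contact_force: [0.3, -0.7, 0.1]
grip_width: 45.8
finger_force: 0.0
```

Run:
```python
from h import *
need([498.5,-213.3,7],196.2)
# check placing in w3 with the camera pose at that time, rebuilt from the tool pose
m0=model('wrist');o=bot.get_obs();A=R.from_euler('xyz',o['tcp_rot']);t=A.inv().apply(m0[1]-o['tool_pos']);Rc=A.inv().as_matrix()@m0[2]
B=R.from_euler('xyz',[3.14,.009,-3.067]);m=(m0[0],np.array([540.8,221.1,158.])+B.apply(t),B.as_matrix()@Rc)
print('upper',[onz(m,p,48)[:2].round(1) for p in((300,150),(334,150),(334,318),(300,318))])
print('la',[onz(m,p,30)[:2].round(1) for p in((185,167),(355,165),(356,198),(186,200))])
```

```text
t 11.3 at [ 496.3 -213.7   93.8] yaw [ 180.    -0.  -163.8] shift m [-0.0023 -0.0003  0.0868] turn [ 0. -0. -0.]
upper [array([485.2, 205.8]), array([483.6, 227.4]), array([602.1, 237.8]), array([603.9, 213.3])]
la [array([504.1, 126.9]), array([493.9, 243.5]), array([516.7, 246.6]), array([527.2, 127.2])]
```

servo_tool:
  deltas:
    - [[-0.0023,0,0.04],[0,0,0]]
    - [[0,0,0.03],[0,0,0]]
    - [[0,0,0.016],[0,0,0]]
    - [[0,0,0],[0,0,0]]
    - [[0,0,0],[0,0,0]]

```text
time: 11.92
tool_pos: [499.2, -213.7, 9.0]
tcp_rot: [-3.14, 0.002, -2.858]
contact_force: [-0.4, -0.3, 1.1]
grip_width: 45.7
finger_force: 0.0
```

servo_tool:
  deltas:
    - [[0,0,0],[0,0,0]]
    - [[0,0,0],[0,0,0]]
    - [[0,0,0],[0,0,0]]
    - [[0,0,0],[0,0,0]]
  fingers: 0

```text
time: 12.42
tool_pos: [498.5, -213.2, 8.2]
tcp_rot: [-3.141, 0.0, -2.858]
contact_force: [-1.9, 0.9, 4.5]
grip_width: 23.6
finger_force: 30.0
```

servo_tool:
  deltas:
    - [[0,0,-0.03],[0,0,0]]
    - [[0,0,-0.06],[0,0,0]]
    - [[0,0,-0.06],[0,0,6]]
    - [[0,0,0],[0,0,6]]
    - [[0,0,0],[0,0,0]]
    - [[0,0,0],[0,0,0]]

```text
time: 13.18
tool_pos: [497.8, -212.9, 156.7]
tcp_rot: [3.14, -0.002, -3.065]
contact_force: [0.2, -0.2, -0.9]
grip_width: 23.5
finger_force: 30.0
```

Run:
```python
from h import *
need([538.5,156,156],184.3)
```

```text
t 13.175 at [ 497.8 -212.9  156.7] yaw [ 1.799e+02 -1.000e-01 -1.756e+02] shift m [-0.0688  0.3647  0.001 ] turn [ 0.1 -0.1  0.1]
```

servo_tool:
  deltas:
    - [[-0.0098,0.052,0],[0,0,0]]
    - [[-0.0098,0.052,0],[0,0,0]]
    - [[-0.0098,0.052,0],[0,0,0]]
    - [[-0.0098,0.052,0],[0,0,0]]
    - [[-0.0098,0.052,0],[0,0,0]]
    - [[-0.0098,0.052,0],[0,0,0]]
    - [[-0.0098,0.0527,0],[0,0,0]]
    - [[0,0,0.03],[0,0,0]]
    - [[0,0,0.03],[0,0,0]]
    - [[0,0,0],[0,0,0]]
    - [[0,0,0],[0,0,0]]

```text
time: 14.55
tool_pos: [540.0, 155.5, 98.2]
tcp_rot: [-3.142, 0.0, -3.067]
contact_force: [0.3, -1.1, -0.2]
grip_width: 23.7
finger_force: 30.0
```

Run:
```python
from h import *
need([538.5,156,36],184.3)
```

```text
t 14.55 at [540.  155.5  98.2] yaw [-180.     0.  -175.7] shift m [0.0015 0.0006 0.0622] turn [-0.  0. -0.]
```

servo_tool:
  deltas:
    - [[0.0015,0.0005,0.03],[0,0,0]]
    - [[0,0,0.016],[0,0,0]]
    - [[0,0,0.008],[0,0,0]]
    - [[0,0,0.004],[0,0,0]]
    - [[0,0,0.002],[0,0,0]]
    - [[0,0,0],[0,0,0]]
    - [[0,0,0],[0,0,0]]

```text
time: 15.42
tool_pos: [538.3, 156.0, 38.1]
tcp_rot: [-3.142, 0.001, -3.067]
contact_force: [-0.2, -0.7, -0.7]
grip_width: 23.5
finger_force: 30.0
```

servo_tool:
  deltas:
    - [[0,0,0.0015],[0,0,0]]
    - [[0,0,0.001],[0,0,0]]
    - [[0,0,0],[0,0,0]]

```text
time: 15.8
tool_pos: [538.0, 156.0, 35.2]
tcp_rot: [-3.142, 0.0, -3.067]
contact_force: [0.0, -1.0, -0.3]
grip_width: 23.5
finger_force: 30.0
```

servo_tool:
  deltas:
    - [[0,0,0.001],[0,0,0]]
    - [[0,0,0],[0,0,0]]

```text
time: 16.05
tool_pos: [538.1, 156.0, 35.2]
tcp_rot: [-3.141, 0.0, -3.067]
contact_force: [-2.8, -0.7, 8.3]
grip_width: 23.3
finger_force: 30.0
```

servo_tool:
  deltas:
    - [[0,0,0],[0,0,0]]
    - [[0,0,0],[0,0,0]]
    - [[0,0,0],[0,0,0]]
    - [[0,0,-0.02],[0,0,0]]
    - [[0,0,-0.05],[0,0,0]]
    - [[0,0,-0.05],[0,0,0]]
    - [[0,0,-0.03],[0,0,0]]
    - [[0,0,0],[0,0,0]]
    - [[0,0,0],[0,0,0]]
  fingers: 0.48

```text
time: 17.18
tool_pos: [537.4, 155.9, 183.1]
tcp_rot: [-3.141, -0.002, -3.067]
contact_force: [-1.1, 0.6, -0.5]
grip_width: 43.8
finger_force: 0.0
```

Run:
```python
from h import *
m=model('wrist');i=bot.capture('wrist');cv2.imwrite('pics/w4.png',i[:,:,::-1])
np.savez('m4.npz',a=m[0],b=m[1],c=m[2]);print(bot.get_obs()['tool_pos'],bot.get_obs()['joint_positions'].round(2))
```

```text
[537.20723726 155.88696682 182.68875813] [ 0.15  0.44  1.49 -0.    1.21 -1.5 ]
```

View pics/w4.png

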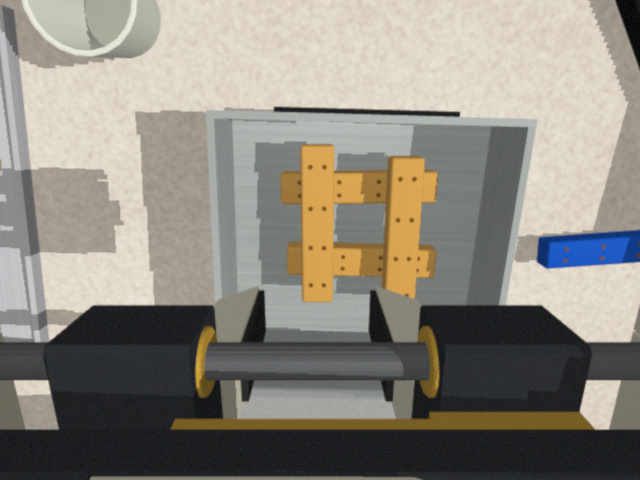

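The picture shows the hash: upper bars at (318,223) and (404,228) on lower_a (359,187) and lower_b (361,261). The numbers are checked below, along with the handle for the cover.

Run:
```python
from h import *
z=np.load('m4.npz');m=(z['a'],z['b'],z['c'])
f=lambda ps,h:np.array([onz(m,p,h)[:2] for p in ps])
U1=f([(302,145),(333,145),(333,300),(302,300)],48);U2=f([(389,157),(424,157),(414,299),(386,296)],48)
la=f([(281,171),(437,172),(437,203),(281,203)],30)
c=la.mean(0);x=(la[0]+la[3]-la[1]-la[2]);x/=np.linalg.norm(x);y=np.array([-x[1],x[0]])
for U in(U1,U2):
    d=U.mean(0)-c;print(U.mean(0).round(1),'in la x,y',(d@x).round(1),(d@y).round(1))
print('la',c,np.degrees(np.arctan2(*y[::-1])))
r=f([(208,113),(535,121)],70);print('front corners',r.round(1))
# cover handle again from fixed cameras
for n in('top','scene'):cv2.imwrite(f'pics/{n}3.png',bot.capture(n)[:,:,::-1])
ims={n:cv2.imread(f'pics/{n}3.png') for n in('top','scene')}
ends={}
for n,(r0,r1,c0,c1) in(('top',(180,196,195,300)),('scene',(170,225,320,415))):
    g=ims[n].max(2);k=np.zeros_like(g);k[r0:r1,c0:c1]=(g[r0:r1,c0:c1]<45)*255
    q=max(cv2.findContours(k,0,1)[0],key=cv2.contourArea);b=cv2.boxPoints(cv2.minAreaRect(q));b=b[b[:,0].argsort()];ends[n]=(b[:2].mean(0),b[2:].mean(0));print(n,b.round())
T,S=model('top'),model('scene')
P=tri(T,ends['top'][0],S,ends['scene'][1]);Q=tri(T,ends['top'][1],S,ends['scene'][0]);print(P,Q,(P[0]+Q[0])/2)
```

```text
[536.9 156.1] in la x,y 31.5 26.4
[535.1 219.4] in la x,y -31.8 29.3
la [508.23587279 185.58938464] 4.15708024463545
front corners [[462.6  81.1]
 [451.8 287.9]]
top [[282. 180.]
 [286. 197.]
 [290. 178.]
 [294. 195.]]
scene [[331. 170.]
 [331. 221.]
 [414. 170.]
 [414. 221.]]
(array([600.90802484, 177.84665854, 310.380315  ]), np.float64(131.51580267465707)) (array([636.82883352, 112.86109102, 276.02901848]), np.float64(17.5482715897415)) [618.86842918 145.35387478 293.20466674]
```

servo_tool:
  deltas:
    - [[0.02,0,-0.048],[0,0,0]]
    - [[0.02,0,-0.048],[0,0,0]]
    - [[0.02,0,-0.048],[0,0,0]]
    - [[0,0,0],[0,0,10.15]]
    - [[0,0,0],[0,0,10.15]]
    - [[0,0,0],[0,0,10.15]]
    - [[0,0,0],[0,0,10.15]]
    - [[0,0,0],[0,0,10.15]]
    - [[0,0,0],[0,0,10.15]]
    - [[0,0,0],[0,0,10.15]]
    - [[0,0,0],[0,0,10.15]]
    - [[0,0,0],[0,0,10.1]]
    - [[0,0,0],[0,0,0]]
    - [[0,0,0],[0,0,0]]

```text
time: 19.08
tool_pos: [478.1, 151.5, 327.7]
tcp_rot: [-3.141, 0.0, 1.626]
contact_force: [0.5, 0.6, 0.1]
grip_width: 44.2
finger_force: 0.0
```

Run:
```python
from h import *
z=np.load('m4.npz');m=(z['a'],z['b'],z['c']);T=model('top')
print('fl',tri(T,(216.4,297.7),m,(535,121)),'fr',tri(T,(310,295),m,(208,113)))
w=model('wrist');i=bot.capture('wrist');cv2.imwrite('pics/w5.png',i[:,:,::-1])
print('pred handle px',proj(w,[627.9,261.7,312.3]),proj(w,[635.2,123.5,312.3]))
need([631.6,192.6,325],93)
```

```text
fl (array([450.84899194, 283.44879125,  77.66096566]), np.float64(2.543407266658814)) fr (array([459.0230577 ,  78.45429705,  55.80145735]), np.float64(7.419222463559761))
pred handle px [715.45691168  53.81705595] [634.57435028 365.16530966]
t 19.125 at [478.1 151.5 327.8] yaw [-180.     0.    93.1] shift m [0.0326 0.1555 0.0027] turn [-0.   0.   0.1]
```

View pics/w5.png

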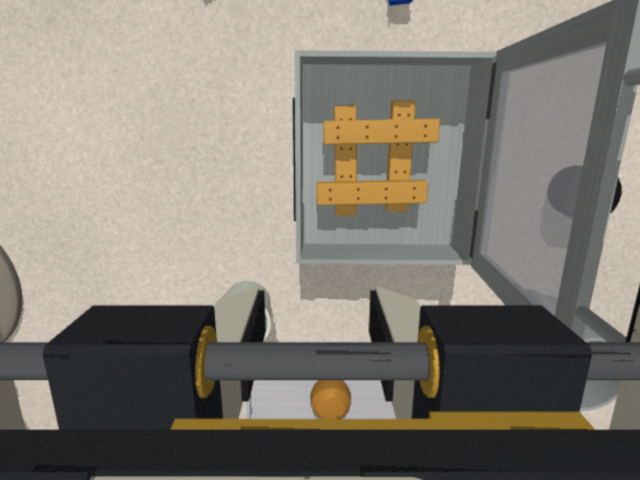

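The view shows the hash from the side, and the case rim corners at (296,52), (497,52), (296,263) and (474,263). The cover stands upright, with its handle just out of the right edge.

Run:
```python
from h import *
w=model('wrist')
for p in((296,52),(497,52),(296,263),(474,263)):print(p,onz(w,p,70)[:2].round(1))
i=cv2.imread('pics/w5.png');g=cv2.cvtColor(i,cv2.COLOR_BGR2GRAY).astype(int)
for r in(100,150,240):print(r,[c for c in range(280,520) if abs(g[r,c+1]-g[r,c-1])>25])
```

```text
(296, 52) [452.3 287.3]
(497, 52) [638.7 297.6]
(296, 263) [460.9  79.5]
(474, 263) [651.9  90.2]
100 [291, 292, 293, 294, 295, 299, 300, 302, 487, 488, 491, 492]
150 [291, 292, 293, 294, 295, 299, 300, 302, 303, 321, 322, 428, 429, 461, 462]
240 [295, 296, 299, 300, 301, 303, 304, 450, 451, 471, 474, 475]
```

servo_tool:
  deltas:
    - [[0.0166,0.04,-0.002],[0,0,0]]
    - [[0.016,0.04,-0.002],[0,0,0]]
    - [[0,0,0],[0,0,0]]
    - [[0,0,0],[0,0,0]]

```text
time: 19.62
tool_pos: [555.8, 188.1, 331.7]
tcp_rot: [-3.14, 0.0, 1.624]
contact_force: [-0.6, 0.2, -0.2]
grip_width: 44.5
finger_force: 0.0
```

Run:
```python
from h import *
need([631.6,192.6,330],93)
w=model('wrist');i=bot.capture('wrist');cv2.imwrite('pics/w6.png',i[:,:,::-1])
a,b=proj(w,[627.9,261.7,312.3]),proj(w,[635.2,123.5,312.3]);print('pred',a,b)
g=i.max(2)
for r in range(20,300,30):
    k=np.flatnonzero(g[r,300:]<45)+300;
    if len(k): print(r,k.min(),k.max(),len(k),onz(w,(k.mean(),r),312.3)[:2].round(1))
```

```text
t 19.625 at [555.8 188.1 331.7] yaw [-179.9    0.    93. ] shift m [0.0005 0.0759 0.0016] turn [-0.1  0.   0. ]
pred [494.76849606 138.30178655] [460.96042017 414.41222034]
140 483 511 29 [629.  261.1]
170 480 507 28 [629.7 248.6]
200 476 530 55 [636.2 235.9]
230 473 537 65 [639.6 222.5]
260 469 495 27 [631.7 207.8]
290 466 490 25 [632.4 193. ]
```

View pics/w6.png

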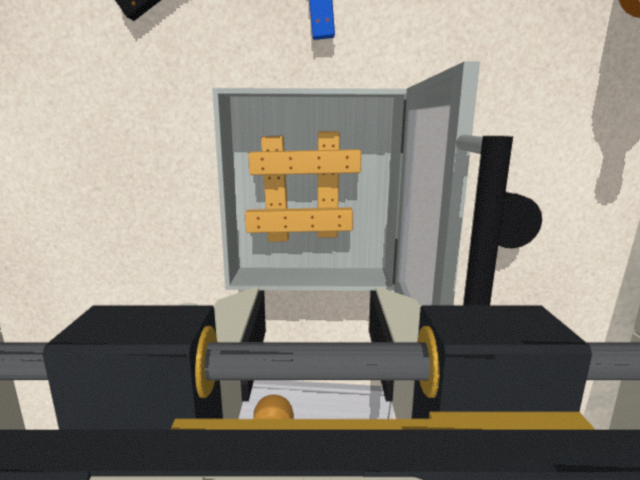

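The picture shows the handle running from (497,138) down to (478,300), agreeing with the earlier fix to 1 mm. The puck behind it is at (512,221). I go over the bar and down.

servo_tool:
  deltas:
    - [[0.0005,0.0384,0],[0,0,0]]
    - [[0,0.0384,0],[0,0,0]]
    - [[0,0,0],[0,0,0]]
    - [[0,0,0.015],[0,0,0]]
    - [[0,0,0.015],[0,0,0]]
    - [[0,0,0.009],[0,0,0]]
    - [[0,0,0],[0,0,0]]
    - [[0,0,0],[0,0,0]]

```text
time: 20.68
tool_pos: [633.0, 192.8, 294.3]
tcp_rot: [3.14, -0.0, 1.623]
contact_force: [0.1, -0.1, 0.2]
grip_width: 44.3
finger_force: 0.0
```

servo_tool:
  deltas:
    - [[0,0,0],[0,0,0]]
    - [[0,0,0],[0,0,0]]
    - [[0,0,0],[0,0,0]]
    - [[0,0,0],[0,0,0]]
    - [[0,0,0],[0,0,0]]
  fingers: 0

```text
time: 21.3
tool_pos: [633.0, 192.7, 293.2]
tcp_rot: [3.142, 0.0, 1.623]
contact_force: [-0.8, -0.0, 0.5]
grip_width: 11.1
finger_force: 30.0
```

Run:
```python
from h import *
o=bot.get_obs();print(o['tool_pos'],o['grip_width'],o['contact_force'])
# steps along the arc, radius 238, tool y (=out to hinge), tool z (down), mm
def arc(x0,H,n):
    t0=np.arccos((H-x0)/238);t=np.linspace(t0,0,n+1);y=-238*np.cos(t);z=-238*np.sin(t)
    print(t0,np.c_[t[1:],np.diff(y),np.diff(z)].round(3).tolist())
arc(632.5,644,24)
```

```text
[633.04481435 192.74887615 293.22713432] 11.127724321892707 [-0.83404251 -0.03219061  0.48495334]
1.5224581769635654 [[1.459, -15.047, 1.207], [1.396, -14.94, 2.159], [1.332, -14.773, 3.101], [1.269, -14.547, 4.032], [1.205, -14.262, 4.946], [1.142, -13.92, 5.84], [1.078, -13.522, 6.711], [1.015, -13.069, 7.554], [0.952, -12.564, 8.368], [0.888, -12.008, 9.147], [0.825, -11.404, 9.89], [0.761, -10.754, 10.593], [0.698, -10.061, 11.253], [0.634, -9.327, 11.869], [0.571, -8.556, 12.436], [0.507, -7.751, 12.953], [0.444, -6.914, 13.419], [0.381, -6.049, 13.83], [0.317, -5.16, 14.186], [0.254, -4.251, 14.484], [0.19, -3.324, 14.725], [0.127, -2.384, 14.906], [0.063, -1.434, 15.027], [0.0, -0.479, 15.088]]
```

servo_tool:
  deltas:
    - [[0,-0.0075,0.0005],[0,0,0]]
    - [[0,-0.0075,0.0007],[0,0,0]]
    - [[0,-0.015,0.0022],[0,0,0]]
    - [[0,-0.0148,0.0031],[0,0,0]]
    - [[0,0,0],[0,0,0]]

```text
time: 21.92
tool_pos: [587.1, 190.6, 287.1]
tcp_rot: [-3.141, -0.0, 1.623]
contact_force: [-0.4, 0.6, 0.7]
grip_width: 10.9
finger_force: 30.0
```

servo_tool:
  deltas:
    - [[0,-0.0145,0.004],[0,0,0]]
    - [[0,-0.0143,0.0049],[0,0,0]]
    - [[0,-0.0139,0.0058],[0,0,0]]
    - [[0,-0.0135,0.0067],[0,0,0]]
    - [[0,0,0],[0,0,0]]

```text
time: 22.55
tool_pos: [531.6, 188.0, 265.2]
tcp_rot: [-3.141, -0.001, 1.623]
contact_force: [-1.0, 3.0, 0.3]
grip_width: 10.8
finger_force: 30.0
```

servo_tool:
  deltas:
    - [[0,-0.0131,0.0076],[0,0,0]]
    - [[0,-0.0126,0.0084],[0,0,0]]
    - [[0,-0.012,0.0091],[0,0,0]]
    - [[0,-0.0114,0.0099],[0,0,0]]
    - [[0,0,0],[0,0,0]]

```text
time: 23.18
tool_pos: [483.1, 185.6, 230.1]
tcp_rot: [-3.141, -0.001, 1.623]
contact_force: [-0.1, 5.2, -0.4]
grip_width: 10.7
finger_force: 30.0
```

servo_tool:
  deltas:
    - [[0.001,-0.0108,0.0106],[0,0,0]]
    - [[0.0005,-0.0101,0.0113],[0,0,0]]
    - [[0,-0.0093,0.0119],[0,0,0]]
    - [[0,-0.0086,0.0124],[0,0,0]]
    - [[0,0,0],[0,0,0]]

```text
time: 23.8
tool_pos: [444.9, 183.9, 183.9]
tcp_rot: [-3.141, 0.001, 1.623]
contact_force: [1.2, -0.5, -1.8]
grip_width: 11.0
finger_force: 30.0
```

servo_tool:
  deltas:
    - [[0,-0.0078,0.013],[0,0,0]]
    - [[0,-0.0069,0.0134],[0,0,0]]
    - [[0,-0.006,0.0138],[0,0,0]]
    - [[0,-0.0052,0.0142],[0,0,0]]
    - [[0,0,0],[0,0,0]]

```text
time: 24.42
tool_pos: [419.0, 182.7, 129.7]
tcp_rot: [-3.141, 0.001, 1.623]
contact_force: [0.9, -1.7, -0.3]
grip_width: 10.8
finger_force: 30.0
```

servo_tool:
  deltas:
    - [[0,-0.0042,0.0145],[0,0,0]]
    - [[0,-0.0033,0.0147],[0,0,0]]
    - [[0,-0.0024,0.0149],[0,0,0]]
    - [[0,-0.001,0.01],[0,0,0]]
    - [[0,0,0],[0,0,0]]

```text
time: 25.05
tool_pos: [407.4, 182.2, 75.4]
tcp_rot: [-3.14, 0.001, 1.623]
contact_force: [-3.8, -3.4, 0.9]
grip_width: 10.8
finger_force: 30.0
```

servo_tool:
  deltas:
    - [[0,-0.0004,0.006],[0,0,0]]
    - [[0,-0.0002,0.005],[0,0,0]]
    - [[0,0,0.003],[0,0,0]]
    - [[0,0,0.002],[0,0,0]]
    - [[0,0,0],[0,0,0]]

```text
time: 25.68
tool_pos: [406.4, 182.2, 59.7]
tcp_rot: [-3.14, 0.001, 1.623]
contact_force: [-4.9, -2.5, -1.8]
grip_width: 11.0
finger_force: 30.0
```

servo_tool:
  deltas:
    - [[0,0,0.002],[0,0,0]]
    - [[0,0,0.0015],[0,0,0]]
    - [[0,0,0.001],[0,0,0]]
    - [[0,0,0],[0,0,0]]

```text
time: 26.18
tool_pos: [406.3, 182.2, 55.2]
tcp_rot: [-3.14, 0.001, 1.623]
contact_force: [-5.3, -2.6, -1.5]
grip_width: 10.8
finger_force: 30.0
```

servo_tool:
  deltas:
    - [[0,0,0.001],[0,0,0]]
    - [[0,0,0.001],[0,0,0]]
    - [[0,0,0],[0,0,0]]

```text
time: 26.55
tool_pos: [406.2, 182.2, 53.2]
tcp_rot: [-3.139, 0.001, 1.623]
contact_force: [-5.0, -2.6, -1.3]
grip_width: 11.0
finger_force: 30.0
```

servo_tool:
  deltas:
    - [[0,0,0.001],[0,0,0]]
    - [[0,0,0.001],[0,0,0]]
    - [[0,0,0],[0,0,0]]

```text
time: 26.92
tool_pos: [406.2, 182.2, 51.2]
tcp_rot: [-3.139, 0.001, 1.623]
contact_force: [-4.8, -2.2, -1.2]
grip_width: 10.4
finger_force: 30.0
```

servo_tool:
  deltas:
    - [[0,0,0.001],[0,0,0]]
    - [[0,0,0.001],[0,0,0]]
    - [[0,0,0.001],[0,0,0]]
    - [[0,0,0],[0,0,0]]

```text
time: 27.42
tool_pos: [406.3, 182.2, 50.2]
tcp_rot: [-3.14, 0.001, 1.623]
contact_force: [-11.2, -5.3, 25.1]
grip_width: 10.6
finger_force: 30.0
```

The cover is on its stop (25 N). Release, then rise.

servo_tool:
  deltas:
    - [[0,0,-0.0005],[0,0,0]]
    - [[0,0,0],[0,0,0]]
    - [[0,0,0],[0,0,0]]
    - [[0,0,0],[0,0,0]]
  fingers: 0.33

```text
time: 27.92
tool_pos: [407.2, 182.5, 48.5]
tcp_rot: [3.141, 0.0, 1.623]
contact_force: [0.1, -0.1, -0.3]
grip_width: 30.0
finger_force: 0.0
```

servo_tool:
  deltas:
    - [[0,0,-0.01],[0,0,0]]
    - [[0,0,-0.02],[0,0,0]]
    - [[0,0,-0.04],[0,0,0]]
    - [[0,0,-0.05],[0,0,0]]
    - [[-0.05,0,-0.03],[0,0,0]]
    - [[-0.06,0,0],[0,0,0]]
    - [[-0.06,0,0],[0,0,0]]
    - [[-0.06,0,0],[0,0,0]]
    - [[0,0,0],[0,0,0]]
    - [[0,0,0],[0,0,0]]

```text
time: 29.18
tool_pos: [418.7, -46.9, 198.9]
tcp_rot: [3.142, -0.0, 1.622]
contact_force: [0.1, 0.2, -0.1]
grip_width: 30.5
finger_force: 0.0
```

Run:
```python
from h import *
i=bot.capture('scene');j=bot.capture('top')
a=cv2.resize(i[140:380,180:500],None,fx=1.25,fy=1.25);b=cv2.resize(j[160:360,160:460],None,fx=1.25,fy=1.25)
b=cv2.copyMakeBorder(b,0,a.shape[0]-b.shape[0],0,0,0);cv2.imwrite('pics/end.png',np.hstack([a,b])[:,:,::-1])
print(bot.get_obs()['time'],bot.get_obs()['tool_pos'],bot.get_obs()['contact_force'],model('top') and [proj(model('top'),[406,y,74]).round() for y in(112,252)])
```

```text
29.275 [418.76894913 -45.92495725 198.79303902] [-0.0266465   0.35045712 -0.39971549] [array([295., 317.]), array([230., 318.])]
```

View pics/end.png

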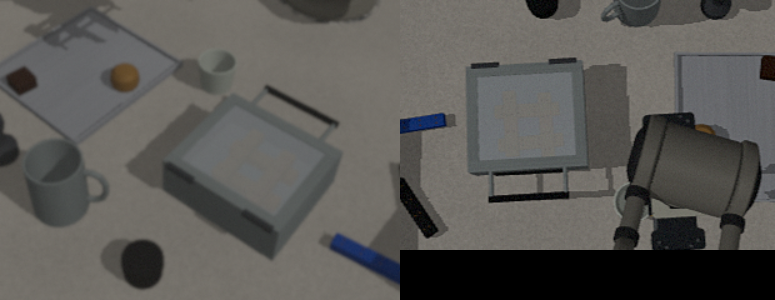

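The cover lies flat shut (handle at about (303,105) left and (528,197) right), with the hash visible through the panel. The robot is clear of everything.

```bash
python3 -c "
from plant import bot
print(bot.close_job())"
```

```text
the job is handed in; nothing more can be done
None
```

I laid both loose bars crosswise on the lower ones, about 32 mm either side of lower_a's middle, lowered the cover gently until it lay shut, let go, and handed the job in at about 29 s; I have not seen the judge's verdict.

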